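Set a guide clearance with a feeler

ROBOT

A 7-joint arm with a two-finger parallel gripper is mounted at the origin on a cart in front of the work surface, level with it; the furniture and walls round the work are solid. World frame = base frame: x ahead of the robot, y to its left, z up, the work surface at z = 0. Lengths are in m, angles in rad, forces in N, time in s.
With the tool pointing down it reaches from about 0.425 to 0.925 m from the base axis. Payload 6.8 kg.
Tool frame: the origin (TCP) lies on the centre line of the jaws, within the pads' length; the fingertips stand 8 mm ahead of it and the grasp point (between the pads) lies 11 mm behind it (bot.tips_ahead is the distance from the TCP to the fingertips, in m); z points along the fingers, y is the line along which they close (so a half turn about z gives the same grasp; the last joint's range is limited). The gripper opens to 85 mm and grips with 20 to 120 N. Pads are 22 mm wide; open, the fingers measure 114 mm over their backs; the gripper's body (76 mm by 85 mm) begins 54 mm behind the grasp point. The pads swing forward as they close: fully open they stand 13 mm farther back than shut.
Start: joints at [1.236, 0.477, 0.022, 1.555, -0.011, 1.109, -0.083], TCP at [0.152, -0.658, 0.239] pointing down, gripper open.
Joint ranges: [-2.96, 2.96], [-0.34, 2.1], [-1.41, 1.46], [0.24, 2.44], [-1.37, 4.51], [0.17, 1.92], [-2.96, 2.96]. Speed limits (rad/s): [2.39, 2.39, 3.14, 3.14, 3.14, 3.14, 3.14].

INTERFACE

Orientations are given as a unit quaternion [w, x, y, z].
In Python, from station import bot gives the robot as it stands.
- The arm moves only by the tool send_rows, never from a script. Its argument "deltas" is text: rows parted by semicolons, each of 4 numbers parted by spaces: the shift along the tool's x, y, z in m, then the turn about the tool's z in degrees. In form: x y z spin; .... A call has 1 to 5 rows; each row is the pose to reach, as a shift and turn from the pose commanded when the call began, along the tool's axes at that moment; what a row does not reach only later rows make up. A row lasts 1/10 s, in which the tool goes at most 50 mm and 8.59 degrees, less where a joint would pass 70% of its speed; a pose out of reach is approached as far as the arm can. A call with a gripper value outside its range is refused whole. "claw" is the opening, from 0 (shut) to 1 (fully open), set as the call begins (left out, the last holds). The fingers move at their own pace and stop on an object; "force" is the grip in N (left out, the last holds). Time passes only in rows, so rows that repeat a pose let the fingers close. It gives the time, the measured TCP pose, the force, the opening and the grip force at its end, in the units of the state.
- bot.get_obs(): the state, without advancing time (a new reading comes with each control period).
- bot.read_camera(name): name is "scene" or "top" or "wrist"; returns a dict with "img" (384x512x3 uint8, red, green, blue), "depth" (384x512 float32, m along the optical axis (not along the pixel's ray), 0 where there is no reading), "fx", "fy", "cx", "cy" (pixels), "dist_coeffs" ([k1, k2, p1, p2, k3] as OpenCV has them; the pictures are not rectified), "camera_from_world" (4x4, takes a point from world to camera coordinates). Camera axes: x right, y up, looking along -z (the intrinsics and any distortion apply to the point x, -y, -z); pixel columns grow to the right and rows downward; lengths in m; the calibration is good to about 2 mm. A picture is of the moment at which its call begins.
- bot.hand_in(): hands the job in; it is judged then, once.
Trained networks look in a picture, given as the dict that the camera call returned (one of the last four; its "shot" number tells which), for a name from the list of things; names that differ only in an ending like _2 or _b are one class to them, and where a whole thing is asked for, a point or a joint stands for the part that bears it (a point fixed in the world has none). Each returns a list of dicts, best first, with "confidence" (0 to 1); they miss things now and then, are a little off and sometimes report something else, mostly with a low value. They report only what shows in the picture. A call takes as long as a camera call. They do not tell look-alikes from the thing itself.
- bot.masks_of(picture, query): "mask" (384x512 bool, what is visible of it).
- bot.landmark_of(picture, query): "xyz" ([x, y, z] in m, in world coordinates, good to about 4 mm: a listed point, or the origin of a listed thing).
The state is a dict: "t": time; "q": joint angles; "joint_vel": joint speeds; "joint_torque": joint torques, N m; "eef_pos": TCP position; "tool_rot": TCP orientation; "contact_force": force on the tool from outside, world axes, zero at the start; "torque": the same for the moment, N m; "gripper_width": opening from 0.0 (shut) to 1.0 (fully open); "grasp_force": force on a finger pad.
Only numpy, scipy, OpenCV 4.12 (cv2) and the standard library are available. Lean on these libraries where they do the work, as an engineer would, in place of code of your own. Each camera call takes 0.05 s, during which the arm holds its last target. There are 200 camera calls.

TASK

Set the sliding guide to the feeler: take the yellow-handled feeler from its wooden stand, slide its blade down into the gap beside the blue cheek until the shoulders of its handle sit on the cheek, let go, and push the red guide gently from behind until its brass pad just nips the blade, pressing it with about 6 newtons and never more than 20. Then leave the guide alone, draw the feeler straight up so that it comes out with a light drag, and put it back in its stand, fully down. Do not disturb the other things on the table.

Things in the scene. Friction and masses are not known exactly. Their poses are not given: they have to be found in the camera images.
- fixture: low fixture screwed to the table (its place varies): aluminium base plate 150 x 84 x 10 mm, its lower edge at z = 0. Origin on the underside, straight below the middle of the blue cheek's face. Own +x points from the red guide through the gap to the blue cheek (the direction in which the guide closes), +y across, z up. The base spans x -108 to +42 mm. The fixed blue cheek spans x 0 to 28, y -20 to +20, z 10 to 50 mm. Two low rails at y = +-34 mm are 16 mm high.
- cheek_top (a point): middle of the top edge of the blue cheek's gap face, 50 mm above the table; axes as the fixture
- guide: red block 55 (x) x 40 (y) x 38 mm, its top 50 mm above the table; slides along the fixture's x: a free push takes about 9 N, it stays where left, and it can shut the gap. In front it carries, on two stems, a brass pad 5 mm thick, 38 mm wide, 12 to 50 mm above the table. The pad is sprung (1 mm for 12 N, at most 2.5 mm). Once it nips the blade, the push rises above 9 N by the nip's force.
- guide_back (a point): middle of the guide's back face (the face to push, normal to the fixture's x), 31 mm above the table; 40 mm wide, 38 mm high. The pad's face is 61 to 67 mm ahead of it: how far the pad stands out is set differently each time. The gap from pad to cheek is 9 to 17 mm at the start.
- feeler: the feeler: steel blade 6 mm thick (own x), 36 mm wide (y), 36 mm long, pointing down, under a yellow handle 28 (x) x 44 (y) x 44 mm (z). Origin at the centre of the blade's foot, z up. The handle is wider than the gap, so that its flat underside, the shoulders, rests on the tops of cheek and pad (and on the stand) when the blade is fully in. Its 6 mm blade must point across the gap: own x along the fixture's x, either way round. 60 to 130 g.
- feeler_grip (a point): centre of the yellow handle, 22 mm above the shoulders and 58 mm above the blade's foot; axes as the feeler
- stand: wooden block 60 x 72 x 44 mm, fixed to the table (its place varies), origin on its underside; a slot in its top, 12 mm (own x) by 42 mm (own y), 40 mm deep, takes the blade
- slot_mouth (a point): centre of the slot's mouth in the top of the stand, 44 mm above the table
- tape_measure: grey tape measure 38 x 84 x 68 mm, a bystander; origin on its underside
- sanding_block: brown sanding block 65 x 116 x 37 mm, a bystander; origin on its underside
- offcut_5: wood offcut 40 x 110 x 22 mm, a bystander; origin on its underside
Mind the look-alikes: they are no part of the job. Leave any purple look-alike of the feeler alone.

How it is judged:
On the way, in this order (a step that is already met when the one before it is completed fails the run):
1. the feeler's blade is in the gap, its shoulders down on the cheek (to 3 mm), upright, and let go (z of feeler_grip in the frame of cheek_top below 0.025 m and x of feeler_grip in the frame of cheek_top between -0.016 and 0.001 m and y of feeler_grip in the frame of cheek_top between -0.012 and 0.012 m and contact force between the fingers and feeler below 0.1 N and angle between feeler's own z axis and vertical below 0.12 rad), for 0.2 s.
2. the pad nips the blade with 2.5 N or more, the feeler still fully down, the robot clear of guide and feeler (contact force between guide and feeler above 2.5 N and z of feeler_grip in the frame of cheek_top below 0.026 m and angle between feeler's own z axis and vertical below 0.12 rad and contact force between each of the arm, the fingers and guide below 0.1 N and contact force between the fingers and feeler below 0.1 N), for 0.3 s.
3. the feeler is drawn up by 18 mm or more while the pad still drags on it with over 1.5 N (z of feeler_grip in the frame of cheek_top above 0.04 m and contact force between guide and feeler above 1.5 N), for 0.02 s.
At the end, for the whole second after the job is handed in: the guide is left where it nipped the feeler (its back face 65.4 to 73.4 mm from the cheek's face, as the pad stands out), and the feeler is back in its stand, upright (0.1 rad), its shoulders on the stand (to 3 mm), at rest and let go (x of guide_back in the frame of cheek_top between -0.0734 and -0.0654 m and z of feeler_grip in the frame of slot_mouth below 0.025 m and horizontal distance between feeler_grip and slot_mouth below 0.008 m and angle between feeler's own z axis and vertical below 0.1 rad and linear speed of feeler below 0.02 m/s); the robot touches nothing.
It fails at once if the guide with its pad presses on the feeler with more than 20 N (contact force between guide and feeler above 20 N).
It fails at once if the tape measure is moved by more than 20 mm (distance of tape_measure from where it was at the start of the episode above 0.02 m).
It fails at once if the sanding block is moved by more than 20 mm (distance of sanding_block from where it was at the start of the episode above 0.02 m).
It fails at once if the wood offcut is moved by more than 20 mm (distance of offcut_5 from where it was at the start of the episode above 0.02 m).
It also fails if it takes over 69 s, if anything falls off the work surface, if the arm or the gripper's body presses on something with over 40 N, if the wrist force passes 120 N, or if a joint passes its speed limit or range.

## Working session

There is one attempt and no reset: what is moved stays moved. The work goes in short steps, Python scripts to look and compute and a tool call to move; the robot and the scene stay as the last step left them, time stands still between calls to the robot, and variables do not carry over. Pictures are saved under pics/ and viewed, at most 10 in all, crops included, and the job is handed in when it is done.

Besides the shell and the picture viewer there is one more tool, called after ">>>" in YAML: its name, and indented under it one key for each argument. send_rows: Moves the arm, as the interface text tells. Its arguments: {"type":"object","properties":{"deltas":{"type":"string"},"claw":{"type":"number"},"force":{"type":"number"}},"required":["deltas"]}

```bash
mkdir -p pics; ls; cat > h.py <<'E'
import numpy as np,cv2
from station import bot
def save(p,name): cv2.imwrite('pics/'+name,p['img'][:,:,::-1])
def cloud(p,mask=None):
    d=p['depth'];m=d>0
    if mask is not None:m&=mask
    v,u=np.nonzero(m)
    K=np.array([[p['fx'],0,p['cx']],[0,p['fy'],p['cy']],[0,0,1.]])
    n=cv2.undistortPoints(np.stack([u,v],1).astype(np.float64)[:,None],K,np.array(p['dist_coeffs'],float))[:,0]
    z=d[v,u];c=np.stack([n[:,0]*z,-n[:,1]*z,-z,np.ones_like(z)],1)
    return (c@np.linalg.inv(p['camera_from_world']).T)[:,:3],u,v
E
python3 - <<'E'
from h import *
np.set_printoptions(precision=4,suppress=True)
o=bot.get_obs();print(o)
for n in ['scene','top']:
    p=bot.read_camera(n);save(p,n+'0.png')
    for q in ['fixture','cheek_top','guide_back','feeler_grip','feeler','slot_mouth','stand','tape_measure','sanding_block','offcut_5']:
        for r in bot.landmark_of(p,q)[:3]: print(n,q,np.array(r['xyz']),round(r['confidence'],2))
    im=p
a=cv2.imread('pics/scene0.png');b=cv2.imread('pics/top0.png')
E
```

```text
pics
{'t': 0.0, 'q': array([ 1.2359,  0.4778,  0.0224,  1.5564, -0.0115,  1.1093, -0.0831]), 'joint_vel': array([ 0.0015,  0.0001,  0.0002, -0.0001, -0.0001, -0.0002,  0.0016]), 'joint_torque': array([ -0.0006, -59.6455,   1.608 , -28.1205,   0.0126,   0.0093,
        -0.    ]), 'eef_pos': array([ 0.1516, -0.6572,  0.2383]), 'tool_rot': array([-0.0009,  0.9936,  0.1132, -0.0002]), 'contact_force': array([-0.0527, -0.5348,  0.1212]), 'torque': array([-0.0307, -0.0592,  0.0196]), 'grasp_force': 0.0, 'gripper_width': 0.9989752808172381}
scene fixture [ 0.6059 -0.2347 -0.0002] 0.68
scene fixture [ 0.7581 -0.2045 -0.0015] 0.68
scene cheek_top [ 0.6041 -0.2368  0.0528] 0.85
scene guide_back [ 0.528  -0.2294  0.0336] 0.69
scene feeler_grip [ 0.4974 -0.3977  0.0683] 0.93
scene feeler_grip [ 0.4117 -0.2899  0.0573] 0.85
scene feeler [ 0.4972 -0.3982  0.0023] 0.8
scene feeler [ 0.5002 -0.3976  0.0421] 0.72
scene feeler [ 0.4142 -0.2908  0.0025] 0.6
scene slot_mouth [ 0.5008 -0.4003  0.0391] 0.69
scene stand [ 0.4984 -0.4019  0.0004] 0.59
scene tape_measure [ 0.682  -0.4091 -0.0017] 0.72
scene sanding_block [ 0.7569 -0.2055 -0.    ] 0.89
scene offcut_5 [ 0.6843 -0.3116  0.0019] 0.9
top fixture [ 0.6043 -0.2373  0.0009] 0.69
top cheek_top [ 0.6042 -0.2368  0.0519] 0.82
top guide_back [ 0.6814 -0.3114 -0.0012] 0.66
top guide_back [ 0.4974 -0.3985  0.0454] 0.57
top guide_back [ 0.6021 -0.2312 -0.0005] 0.32
top feeler_grip [ 0.4166 -0.2937  0.0596] 0.86
top feeler_grip [ 0.5014 -0.3977  0.0682] 0.72
top feeler [ 0.5012 -0.3955  0.006 ] 0.66
top slot_mouth [ 0.4995 -0.3977  0.0438] 0.62
top stand [ 0.4989 -0.4011 -0.0028] 0.66
top tape_measure [ 0.6841 -0.4029 -0.0016] 0.74
top tape_measure [ 0.6075 -0.2328 -0.0056] 0.44
top sanding_block [ 0.7604 -0.2031  0.0025] 0.9
top sanding_block [ 0.5285 -0.2277  0.0295] 0.67
top offcut_5 [ 0.6803 -0.3111 -0.0021] 0.74
```

```bash
python3 - <<'E'
import cv2,numpy as np
a=cv2.imread('pics/scene0.png');b=cv2.imread('pics/top0.png')
cv2.imwrite('pics/both0.png',cv2.resize(np.vstack([a,b]),(400*1,600)))
E
```

```text
(no output)
```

View pics/scene0.png

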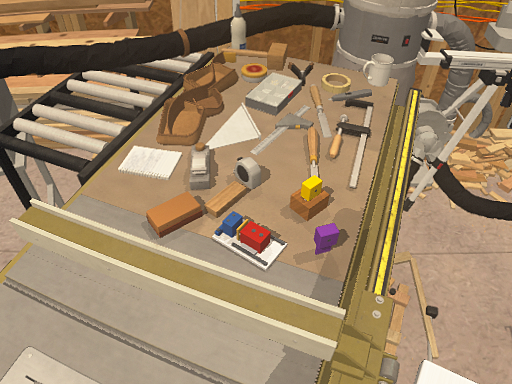

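View pics/top0.png

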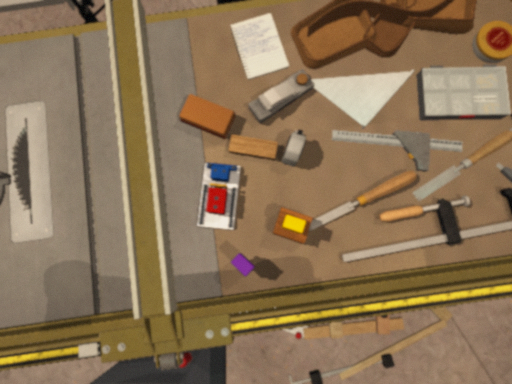

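The yellow feeler (scene 312,187; top 294,224) sits in the wooden stand. The purple look-alike (scene 326,237; top 242,265) stands free, so yellow fits the description. I'll measure poses with colour and depth, and confirm in an enlarged crop.

```bash
cat > meas.py <<'E'
from h import *
np.set_printoptions(precision=4,suppress=True)
R={'yellow':(22,34),'blue':(100,125),'red':(-4,6)}
def hsvmask(p,c):
    h=cv2.cvtColor(p['img'],cv2.COLOR_RGB2HSV).astype(int);H=h[...,0]
    lo,hi=R[c]; m=((H>=lo)&(H<=hi))|((H-180>=lo)&(H-180<=hi))
    return m&(h[...,1]>130)&(h[...,2]>50)
def top(p,c,box,zr):
    P,u,v=cloud(p,hsvmask(p,c))
    k=(P[:,0]>box[0])&(P[:,0]<box[1])&(P[:,1]>box[2])&(P[:,1]<box[3])&(P[:,2]>zr[0])&(P[:,2]<zr[1])
    P=P[k]
    if len(P)<8: return None
    (c0,s,a)=cv2.minAreaRect((P[:,:2]*1000).astype(np.float32))
    return len(P),np.array(c0),np.array(s),a,np.median(P[:,2])
E
python3 - <<'E'
from meas import *
for n in ['top','scene']:
    p=bot.read_camera(n)
    print(n,'yellow',top(p,'yellow',(.44,.56,-.46,-.34),(.078,.1)))
    for c in ['blue','red']: print(n,c,top(p,c,(.45,.70,-.30,-.17),(.042,.06)))
    P,u,v=cloud(p)
    for x in (.5,.6):
        k=(abs(P[:,0]-x)<.01)&(P[:,1]>-.25)&(P[:,1]<.1)
        print([(y/100,round(float(np.percentile(P[k&(abs(P[:,1]-y/100)<.01),2],90)),3)) for y in range(-24,10,2) if (k&(abs(P[:,1]-y/100)<.01)).any()])
    if n=='top':
        c=cv2.resize(p['img'][150:290,190:330,::-1],(560,560),interpolation=cv2.INTER_CUBIC);cv2.imwrite('pics/crop1.png',c)
E
```

```text
top yellow (278, array([ 498.2833, -399.0293]), array([43.3496, 27.7824]), 70.23699951171875, np.float64(0.08657392250930579))
top blue (199, array([ 616.129 , -237.9466]), array([38.5763, 28.3612]), 84.27650451660156, np.float64(0.0492135103489767))
top red (425, array([ 553.8267, -231.1147]), array([39.0099, 55.4885]), 84.1275405883789, np.float64(0.04910755924544086))
[(-0.24, 0.011), (-0.22, 0.011), (-0.2, 0.011), (-0.18, 0.01), (-0.16, 0.002), (-0.14, 0.001), (-0.12, 0.07), (-0.1, 0.07), (-0.08, 0.058), (-0.06, 0.06), (-0.04, 0.071), (-0.02, 0.001), (0.0, 0.002), (0.02, 0.001), (0.04, 0.002), (0.06, -0.0), (0.08, 0.002)]
[(-0.24, 0.05), (-0.22, 0.05), (-0.2, 0.015), (-0.18, 0.002), (-0.16, 0.002), (-0.14, 0.002), (-0.12, 0.001), (-0.1, 0.071), (-0.08, 0.058), (-0.06, 0.058), (-0.04, 0.071), (-0.02, 0.071), (0.0, 0.002), (0.02, 0.002), (0.04, 0.001), (0.06, 0.002), (0.08, -0.001)]
scene yellow (192, array([ 497.6514, -394.5751]), array([44.5148, 27.5066]), 71.49481964111328, np.float64(0.08637072890470293))
scene blue (131, array([ 615.1469, -233.9721]), array([40.0277, 25.3645]), 82.3678207397461, np.float64(0.04904080924533283))
scene red (391, array([ 552.9473, -226.9413]), array([41.171 , 55.0759]), 84.82540893554688, np.float64(0.048732070409476136))
[(-0.24, 0.01), (-0.22, 0.01), (-0.2, 0.01), (-0.18, 0.012), (-0.16, 0.0), (-0.12, 0.07), (-0.1, 0.07), (-0.08, 0.058), (-0.06, 0.058), (-0.04, 0.071), (-0.02, 0.001), (0.0, 0.001), (0.02, 0.001), (0.04, 0.001), (0.06, 0.001), (0.08, 0.001)]
[(-0.24, 0.05), (-0.22, 0.048), (-0.2, 0.013), (-0.18, 0.002), (-0.16, 0.001), (-0.14, -0.0), (-0.1, 0.07), (-0.08, 0.068), (-0.06, 0.057), (-0.04, 0.07), (-0.02, 0.07), (0.0, 0.002), (0.02, 0.001), (0.04, 0.001), (0.06, 0.001), (0.08, -0.002)]
```

View pics/crop1.png

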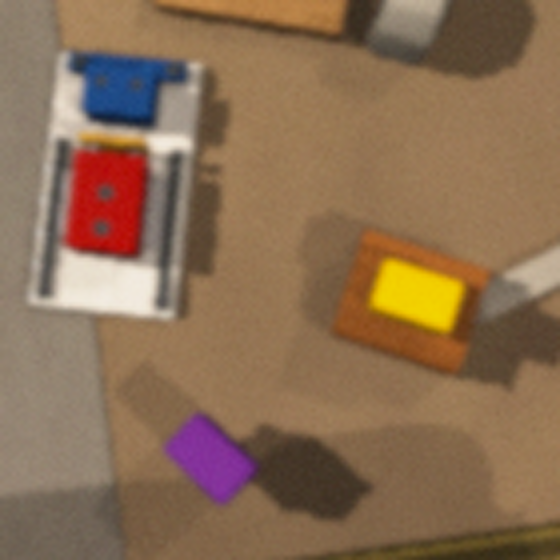

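Confirmed: the yellow one (crop 420,295) is in the stand slot, and the purple one (crop 212,458) is loose. The fixture yaw is about -6° and the feeler yaw about -20°. I'll move above the feeler now.

>>> send_rows:
  deltas: "0.04 -0.018 0 0; 0.08 -0.036 0 0; 0.12 -0.053 0.005 0; 0.16 -0.071 0.01 0; 0.2 -0.088 0.01 0"

```text
t: 1.7
eef_pos: [0.3279, -0.5254, 0.2288]
tool_rot: [-0.0, 0.994, 0.113, -0.0]
contact_force: [0.2, -1.3, -0.3]
gripper_width: 0.996
grasp_force: 0.0
```

>>> send_rows:
  deltas: "0.04 -0.018 0 -8; 0.08 -0.036 0 -16; 0.12 -0.053 0.005 -24; 0.16 -0.071 0.01 -32; 0.195 -0.087 0.01 -40"

```text
t: 2.2
eef_pos: [0.4989, -0.3964, 0.2188]
tool_rot: [-0.0, 0.893, 0.449, 0.0]
contact_force: [1.0, 0.6, -0.5]
gripper_width: 1.002
grasp_force: 0.0
```

```bash
cat > go.py <<'E'
from meas import *
def yaw(o):
    w,x,y,z=o['tool_rot']; return np.degrees(2*np.arctan2(y,x))-90   # yaw of tool y
def to(x,y,z,ty):
    o=bot.get_obs();a=yaw(o);d=np.array([x,y,z])-o['eef_pos'];t=np.radians(a)
    Y=np.array([np.cos(t),np.sin(t)]);X=np.array([-Y[1],Y[0]])
    s=(-(ty-a)+180)%360-180
    print('t',o['t'],'pos',o['eef_pos'],'tooly yaw',round(a,2),'F',o['contact_force'],'-> dx %.4f dy %.4f dz %.4f spin %.2f'%(d[:2]@X,d[:2]@Y,-d[2],s))
E
python3 - <<'E'
from go import *
to(.498,-.397,.20,-19.8)
E
```

```text
t 2.2 pos [ 0.4989 -0.3964  0.2188] tooly yaw -36.61 F [ 0.9943  0.6309 -0.5272] -> dx -0.0010 dy -0.0003 dz 0.0188 spin -16.81
```

>>> send_rows:
  deltas: "-0.001 0 0.02 -8; -0.001 0 0.04 -16; -0.001 0 0.05 -16.8; -0.001 0 0.05 -16.8"

```text
t: 2.6
eef_pos: [0.4956, -0.399, 0.1677]
tool_rot: [-0.001, 0.821, 0.571, -0.001]
contact_force: [-0.4, -0.3, 0.5]
gripper_width: 0.999
grasp_force: 0.0
```

```bash
python3 - <<'E'
from go import *
to(.498,-.397,.17,-19.8)
for n in ['wrist','top']:
    p=bot.read_camera(n)
    print(n,'yellow',top(p,'yellow',(.44,.56,-.46,-.34),(.078,.1)))
    for c in ['blue','red']: print(n,c,top(p,c,(.45,.70,-.30,-.17),(.042,.06)))
    for q in ['feeler_grip','slot_mouth','cheek_top']:
        for r in bot.landmark_of(p,q)[:2]: print(q,np.array(r['xyz']),r['confidence'])
    if n=='wrist': save(p,'wrist1.png'); print(np.linalg.inv(p['camera_from_world']))
E
```

```text
t 2.6 pos [ 0.4956 -0.399   0.1677] tooly yaw -20.42 F [-0.4369 -0.2579  0.5303] -> dx 0.0027 dy 0.0016 dz -0.0023 spin -0.62
wrist yellow (2014, array([ 498.7173, -397.2859]), array([42.495 , 25.2415]), 71.02842712402344, np.float64(0.08887903073458098))Traceback (most recent call last):
  File "<stdin>", line 6, in <module>
  File "meas.py", line 9, in top
    P,u,v=cloud(p,hsvmask(p,c))
          ~~~~~^^^^^^^^^^^^^^^^
  File "h.py", line 9, in cloud
    n=cv2.undistortPoints(np.stack([u,v],1).astype(np.float64)[:,None],K,np.array(p['dist_coeffs'],float))[:,0]
      ~~~~~~~~~~~~~~~~~~~^^^^^^^^^^^^^^^^^^^^^^^^^^^^^^^^^^^^^^^^^^^^^^^^^^^^^^^^^^^^^^^^^^^^^^^^^^^^^^^^^
cv2.error: OpenCV(4.12.0) /io/opencv/modules/calib3d/src/undistort.dispatch.cpp:347: error: (-215:Assertion failed) CV_IS_MAT(_src) && CV_IS_MAT(_dst) && (_src->rows == 1 || _src->cols == 1) && (_dst->rows == 1 || _dst->cols == 1) && _src->cols + _src->rows - 1 == _dst->rows + _dst->cols - 1 && (CV_MAT_TYPE(_src->type) == CV_32FC2 || CV_MAT_TYPE(_src->type) == CV_64FC2) && (CV_MAT_TYPE(_dst->type) == CV_32FC2 || CV_MAT_TYPE(_dst->type) == CV_64FC2) in function 'cvUndistortPointsInternal'
```

>>> send_rows:
  deltas: "0.046 0.006 -0.02 -4; 0.092 0.012 -0.03 -8; 0.138 0.018 -0.03 -12; 0.183 0.023 -0.03 -14; 0.183 0.023 -0.03 -14"

```text
t: 3.15
eef_pos: [0.5858, -0.2268, 0.2016]
tool_rot: [0.0, 0.741, 0.671, 0.003]
contact_force: [0.1, 0.4, 0.2]
gripper_width: 1.002
grasp_force: 0.0
```

>>> send_rows:
  deltas: "0 0 0 0; 0 0 0 0"

```text
t: 3.35
eef_pos: [0.5813, -0.2371, 0.2]
tool_rot: [0.001, 0.745, 0.667, -0.0]
contact_force: [-0.3, -0.8, -0.1]
gripper_width: 0.999
grasp_force: 0.0
```

```bash
python3 - <<'E'
from go import *
to(.58,-.235,.2,-6)
p=bot.read_camera('wrist');save(p,'wrist1.png'); print(np.linalg.inv(p['camera_from_world']))
for c in ['blue','red']:
    try: print(c,top(p,c,(.45,.70,-.30,-.17),(.042,.06)))
    except Exception as e: print(c,'none')
for q in ['cheek_top','guide_back']:
    for r in bot.landmark_of(p,q)[:2]: print(q,np.array(r['xyz']),r['confidence'])
E
```

```text
t 3.35 pos [ 0.5813 -0.2371  0.2   ] tooly yaw -6.4 F [-0.3152 -0.7974 -0.1329] -> dx 0.0020 dy -0.0015 dz 0.0000 spin -0.40
[[ 0.9939  0.1052  0.0344  0.5898]
 [-0.1107  0.9441  0.3106 -0.1567]
 [ 0.0002 -0.3125  0.9499  0.3354]
 [ 0.      0.      0.      1.    ]]
blue (1206, array([ 616.3822, -236.0721]), array([39.9772, 28.1876]), 84.07095336914062, np.float64(0.05087297058002391))
red (2456, array([ 554.2123, -229.3284]), array([39.7768, 53.8452]), 83.684326171875, np.float64(0.05095829884268299))
guide_back [ 0.5261 -0.2261  0.0335] 0.71
```

View pics/wrist1.png

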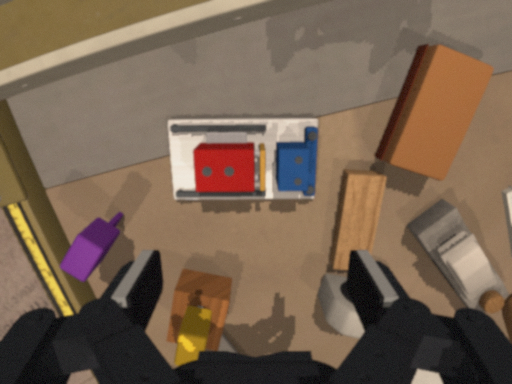

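The wrist view shows the red guide (225,168), the brass pad (263,167) and the blue cheek (295,166). The gap is roughly 9 px, about 9 mm, so I'll measure the pad face with a profile.

```bash
cat > prof.py <<'E'
from go import *
def ortho(p,cx,cy,yawd,z,xs,ys):
    t=np.radians(yawd);X=np.array([np.cos(t),np.sin(t)]);Y=np.array([-X[1],X[0]])
    gx,gy=np.meshgrid(xs,ys)
    W=np.stack([cx+gx*X[0]+gy*Y[0],cy+gx*X[1]+gy*Y[1],np.full_like(gx,z),np.ones_like(gx)],-1).reshape(-1,4)
    C=(W@p['camera_from_world'].T)[:,:3]*np.array([1,-1,-1])
    K=np.array([[p['fx'],0,p['cx']],[0,p['fy'],p['cy']],[0,0,1.]])
    uv=cv2.projectPoints(C,np.zeros(3),np.zeros(3),K,np.array(p['dist_coeffs'],float))[0][:,0].reshape(gx.shape+(2,)).astype(np.float32)
    return cv2.remap(p['img'],uv[...,0],uv[...,1],cv2.INTER_LINEAR)
E
python3 - <<'E'
from prof import *
p=bot.read_camera('wrist')
xs=np.arange(-.025,.006,.0005)
im=ortho(p,.6025,-.2346,-6.1,.05,xs,np.arange(-.014,.0141,.001))
m=np.median(im,0)
for x,c in zip(xs,m): print('%.1f'%(x*1e3),c.astype(int),end=' ')
E
```

```text
-25.0 [172  32  28] -24.5 [172  33  28] -24.0 [172  34  29] -23.5 [169  36  32] -23.0 [166  40  36] -22.5 [161  57  52] -22.0 [155  76  72] -21.5 [149  95  87] -21.0 [143 108 101] -20.5 [139 116 109] -20.0 [133 120 112] -19.5 [133 119 110] -19.0 [123 113 105] -18.5 [119 109 102] -18.0 [114 102  91] -17.5 [115  99  83] -17.0 [129 102  72] -16.5 [145 110  64] -16.0 [169 125  61] -15.5 [186 135  62] -15.0 [198 144  64] -14.5 [203 147  65] -14.0 [205 149  66] -13.5 [204 149  70] -13.0 [203 150  74] -12.5 [202 156  97] -12.0 [203 164 120] -11.5 [205 174 143] -11.0 [206 183 160] -10.5 [207 189 171] -10.0 [208 193 175] -9.5 [210 195 177] -9.0 [211 196 179] -8.5 [213 197 182] -8.0 [216 199 182] -7.5 [218 201 183] -7.0 [219 203 186] -6.5 [217 200 184] -6.0 [209 193 177] -5.5 [195 180 166] -5.0 [188 173 159] -4.5 [171 159 145] -4.0 [156 144 133] -3.5 [138 128 119] -3.0 [119 111 105] -2.5 [97 92 92] -2.0 [74 74 79] -1.5 [49 56 68] -1.0 [35 48 68] -0.5 [28 48 75] 0.0 [31 56 89] 0.5 [ 35  65 103] 1.0 [ 39  71 114] 1.5 [ 41  77 123] 2.0 [ 43  80 127] 2.5 [ 43  82 129] 3.0 [ 44  82 129] 3.5 [ 44  82 130] 4.0 [ 45  82 130] 4.5 [ 44  82 130] 5.0 [ 43  82 130] 5.5 [ 44  82 130]
```

>>> send_rows:
  deltas: "-0.042 -0.016 0.01 4; -0.084 -0.032 0.02 8; -0.126 -0.048 0.03 12; -0.1685 -0.0645 0.04 13; -0.1685 -0.0645 0.05 13"

```text
t: 4.05
eef_pos: [0.4931, -0.4051, 0.1486]
tool_rot: [0.001, 0.819, 0.574, -0.003]
contact_force: [-1.3, -1.1, 0.6]
gripper_width: 1.003
grasp_force: 0.0
```

>>> send_rows:
  deltas: "0 0 0 0; 0 0 0 0; 0 0 0 0"

```text
t: 4.35
eef_pos: [0.5006, -0.3946, 0.1501]
tool_rot: [0.0, 0.814, 0.58, 0.001]
contact_force: [0.1, 0.5, 0.1]
gripper_width: 1.001
grasp_force: 0.0
```

```bash
python3 - <<'E'
from go import *
p=bot.read_camera('wrist')
r=top(p,'yellow',(.44,.56,-.46,-.34),(.078,.1));print(r)
to(.4985,-.3973,.06,-19.3)
E
```

```text
(2287, array([ 498.7674, -397.4843]), array([42.9975, 26.0035]), 71.04736328125, np.float64(0.08881646245136007))
t 4.4 pos [ 0.5005 -0.3947  0.1501] tooly yaw -19.07 F [-0.0847 -0.7064 -0.0607] -> dx -0.0031 dy -0.0011 dz 0.0901 spin 0.23
```

>>> send_rows:
  deltas: "-0.003 -0.001 0.03 0; -0.003 -0.001 0.06 0; -0.003 -0.001 0.08 0; -0.003 -0.001 0.09 0; -0.003 -0.001 0.09 0"

```text
t: 4.9
eef_pos: [0.4972, -0.3974, 0.0585]
tool_rot: [-0.001, 0.815, 0.58, -0.0]
contact_force: [0.1, -0.1, 0.9]
gripper_width: 1.004
grasp_force: 0.0
```

>>> send_rows:
  deltas: "0 0 0 0; 0 0 0 0; 0 0 0 0; 0 0 0 0; 0 0 0 0"
  claw: 0
  force: 30

```text
t: 5.4
eef_pos: [0.4977, -0.3989, 0.0602]
tool_rot: [0.001, 0.815, 0.579, 0.0]
contact_force: [0.7, 0.3, 3.8]
gripper_width: 0.323
grasp_force: 30.3
```

>>> send_rows:
  deltas: "0 0 0 0; 0 0 0 0; 0 0 0 0; 0 0 0 0; 0 0 0 0"

```text
t: 5.9
eef_pos: [0.4977, -0.3989, 0.0602]
tool_rot: [0.001, 0.815, 0.579, 0.0]
contact_force: [-0.6, 0.1, 6.5]
gripper_width: 0.326
grasp_force: 30.4
```

```bash
python3 - <<'E'
from go import *
to(.4985,-.3973,.06,-19.3)
E
```

```text
t 5.9 pos [ 0.4977 -0.3989  0.0602] tooly yaw -19.22 F [-0.5509  0.1384  6.4513] -> dx 0.0017 dy 0.0002 dz 0.0002 spin 0.08
```

>>> send_rows:
  deltas: "0 0 -0.01 0; 0 0 -0.03 0; 0 0 -0.055 0; 0 0 -0.08 0; 0 0 -0.08 0"

```text
t: 6.4
eef_pos: [0.4991, -0.3997, 0.1432]
tool_rot: [0.003, 0.815, 0.579, 0.001]
contact_force: [1.1, 0.5, -0.4]
gripper_width: 0.324
grasp_force: 30.9
```

```bash
python3 - <<'E'
from go import *
to(.5963,-.2357,.14,-6.1)
E
```

```text
t 6.4 pos [ 0.4991 -0.3997  0.1432] tooly yaw -19.22 F [ 1.145   0.4902 -0.3688] -> dx 0.1868 dy 0.0378 dz 0.0032 spin -13.12
```

>>> send_rows:
  deltas: "0.03 0.007 0 -3; 0.07 0.015 0 -6; 0.11 0.024 0 -9; 0.15 0.032 0 -12; 0.1865 0.0394 0 -13.1"

```text
t: 6.9
eef_pos: [0.5959, -0.2332, 0.1383]
tool_rot: [-0.001, 0.743, 0.669, -0.0]
contact_force: [0.2, 0.3, -1.6]
gripper_width: 0.321
grasp_force: 30.9
```

>>> send_rows:
  deltas: "0 0 0 0; 0 0 0 0; 0 0 0 0; 0 0 0 0"

```text
t: 7.3
eef_pos: [0.5947, -0.2371, 0.1388]
tool_rot: [-0.0, 0.745, 0.667, -0.001]
contact_force: [0.0, -1.0, -0.6]
gripper_width: 0.322
grasp_force: 30.9
```

```bash
python3 - <<'E'
from go import *
to(.5963,-.2357,.12,-6.1)
p=bot.read_camera('wrist');save(p,'wrist2.png')
E
```

```text
t 7.3 pos [ 0.5947 -0.2371  0.1388] tooly yaw -6.26 F [ 0.0232 -0.9765 -0.601 ] -> dx 0.0016 dy 0.0014 dz 0.0188 spin -0.16
```

View pics/wrist2.png

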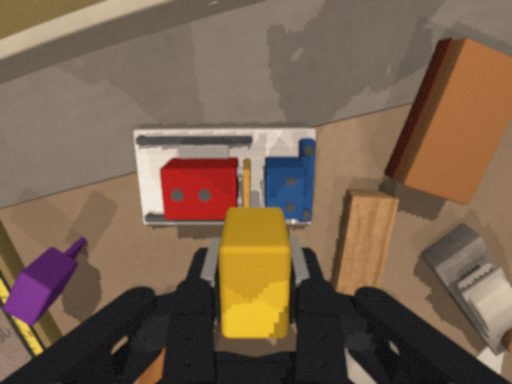

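The handle (254,265) hangs above the gap (pad 246,182; cheek edge about 265). I'll measure both in the same frame.

```bash
python3 - <<'E'
from prof import *
to(.5963,-.2357,.12,-6.1)
p=bot.read_camera('wrist')
r=top(p,'yellow',(.54,.66,-.30,-.18),(.158,.18));print(r)
t=np.radians(-6.1);X=np.array([np.cos(t),np.sin(t)]);Y=np.array([-X[1],X[0]])
f=np.array([.6025,-.2346]);d=r[1]/1e3-f;print('handle in cheek frame',d@X,d@Y)
xs=np.arange(-.025,.006,.0005)
im=ortho(p,.6025,-.2346,-6.1,.05,xs,np.arange(.008,.0161,.001))
m=np.median(im,0)
for x,c in zip(xs,m): print('%.1f'%(x*1e3),c.astype(int),end=' ')
hx=np.arange(-.03,.02,.0005)
im=ortho(p,.6025,-.2346,-6.1,r[4],hx,np.arange(-.01,.011,.002));m=np.median(im,0)
g=m[:,0]-m[:,2];k=np.nonzero(g>70)[0];print('\nyellow x',hx[k[0]],hx[k[-1]])
b=top(p,'blue',(.45,.70,-.30,-.17),(.042,.06));print(b)
E
```

```text
t 7.35 pos [ 0.5949 -0.237   0.139 ] tooly yaw -6.25 F [ 0.4214 -0.6509 -1.381 ] -> dx 0.0014 dy 0.0013 dz 0.0190 spin -0.15
(3625, array([ 594.7454, -234.5255]), array([43.4439, 28.1461]), 84.13176727294922, np.float64(0.16745456742203663))
handle in cheek frame -0.00771864517728592 -0.0007499890960007833
-25.0 [168  32  27] -24.5 [171  32  28] -24.0 [172  33  30] -23.5 [169  32  28] -23.0 [164  30  26] -22.5 [154  28  25] -22.0 [136  28  24] -21.5 [116  29  24] -21.0 [98 35 30] -20.5 [94 54 49] -20.0 [103  81  74] -19.5 [120 100  94] -19.0 [123 113 106] -18.5 [124 113 108] -18.0 [125 114 108] -17.5 [126 112  98] -17.0 [135 111  85] -16.5 [156 121  75] -16.0 [182 136  68] -15.5 [197 145  68] -15.0 [205 149  67] -14.5 [207 149  66] -14.0 [205 150  66] -13.5 [203 148  65] -13.0 [197 143  63] -12.5 [184 132  59] -12.0 [162 121  63] -11.5 [151 120  79] -11.0 [151 130 108] -10.5 [170 153 136] -10.0 [184 169 154] -9.5 [194 178 164] -9.0 [195 179 165] -8.5 [196 180 166] -8.0 [196 180 165] -7.5 [196 180 166] -7.0 [195 180 166] -6.5 [196 180 165] -6.0 [196 181 166] -5.5 [195 180 164] -5.0 [193 178 163] -4.5 [192 177 162] -4.0 [189 174 159] -3.5 [180 167 152] -3.0 [165 151 140] -2.5 [140 129 119] -2.0 [116 109 101] -1.5 [91 88 86] -1.0 [66 67 74] -0.5 [46 58 75] 0.0 [36 58 86] 0.5 [ 35  65 102] 1.0 [ 39  72 115] 1.5 [ 40  76 122] 2.0 [ 40  77 123] 2.5 [ 39  75 120] 3.0 [ 39  73 116] 3.5 [ 37  71 114] 4.0 [ 37  71 113] 4.5 [ 37  71 113] 5.0 [ 38  71 113] 5.5 [ 39  72 114] 
yellow x -0.02099999999999999 0.005500000000000033
(1594, array([ 616.4661, -235.6891]), array([39.3192, 28.0001]), 84.30519104003906, np.float64(0.05088323669511685))
```

>>> send_rows:
  deltas: "0.0008 0.0015 0.01 0; 0.0008 0.0015 0.02 0; 0.0008 0.0015 0.03 0; 0.0008 0.0015 0.03 0; 0.0008 0.0015 0.03 0"

```text
t: 7.9
eef_pos: [0.5971, -0.2345, 0.1087]
tool_rot: [-0.001, 0.744, 0.668, -0.0]
contact_force: [0.2, -0.3, -1.5]
gripper_width: 0.32
grasp_force: 30.9
```

>>> send_rows:
  deltas: "0 0 0.004 0; 0 0 0.008 0; 0 0 0.012 0; 0 0 0.012 0"

```text
t: 8.3
eef_pos: [0.5969, -0.2346, 0.0966]
tool_rot: [-0.0, 0.744, 0.668, -0.0]
contact_force: [0.1, -0.6, -1.6]
gripper_width: 0.326
grasp_force: 30.9
```

```bash
python3 - <<'E'
from prof import *
to(.5963,-.2357,.0665,-6.1)
E
```

```text
t 8.3 pos [ 0.5969 -0.2346  0.0966] tooly yaw -6.11 F [ 0.0595 -0.6133 -1.5678] -> dx -0.0012 dy -0.0005 dz 0.0301 spin -0.01
```

>>> send_rows:
  deltas: "0 0 0.006 0; 0 0 0.012 0; 0 0 0.018 0; 0 0 0.023 0; 0 0 0.026 0"

```text
t: 8.8
eef_pos: [0.5971, -0.2345, 0.0705]
tool_rot: [-0.0, 0.744, 0.668, -0.0]
contact_force: [0.6, 0.5, -0.6]
gripper_width: 0.326
grasp_force: 30.9
```

>>> send_rows:
  deltas: "0 0 0.001 0; 0 0 0.002 0; 0 0 0.003 0; 0 0 0.004 0; 0 0 0.004 0"

```text
t: 9.3
eef_pos: [0.5974, -0.2347, 0.0673]
tool_rot: [0.0, 0.744, 0.668, -0.0]
contact_force: [-1.1, 1.0, -1.4]
gripper_width: 0.325
grasp_force: 30.9
```

>>> send_rows:
  deltas: "0 0 0.0008 0; 0 0 0.0015 0; 0 0 0.0015 0"

```text
t: 9.6
eef_pos: [0.5975, -0.2347, 0.0662]
tool_rot: [0.0, 0.744, 0.668, 0.0]
contact_force: [-2.4, 0.9, 3.3]
gripper_width: 0.325
grasp_force: 31.3
```

>>> send_rows:
  deltas: "0 0 0 0; 0 0 0 0; 0 0 0 0; 0 0 0 0; 0 0 0 0"
  claw: 1

```text
t: 10.1
eef_pos: [0.5974, -0.2346, 0.0658]
tool_rot: [-0.0, 0.744, 0.668, 0.0]
contact_force: [-0.1, 0.5, 0.0]
gripper_width: 0.998
grasp_force: 0.0
```

>>> send_rows:
  deltas: "0 0 -0.02 0; 0 0 -0.06 0; 0 0 -0.1 0; 0 0 -0.1 0; 0 0 -0.1 0"

```text
t: 10.6
eef_pos: [0.598, -0.2349, 0.1669]
tool_rot: [0.001, 0.744, 0.668, 0.0]
contact_force: [-0.5, -0.6, -0.2]
gripper_width: 1.001
grasp_force: 0.0
```

```bash
python3 - <<'E'
from prof import *
to(.597,-.2347,.166,-6.1)
p=bot.read_camera('wrist');save(p,'wrist3.png')
r=top(p,'yellow',(.54,.66,-.30,-.18),(.085,.11));print(r)
t=np.radians(-6.1);X=np.array([np.cos(t),np.sin(t)]);Y=np.array([-X[1],X[0]])
f=np.array([.6025,-.2346]);d=r[1]/1e3-f;print('handle in cheek frame',d@X,d@Y)
r=top(p,'red',(.45,.70,-.30,-.17),(.042,.06));print(r)
d=r[1]/1e3-f;print('red',d@X,d@Y)
E
```

```text
t 10.6 pos [ 0.598  -0.2349  0.1669] tooly yaw -6.11 F [-0.4952 -0.5828 -0.2222] -> dx 0.0001 dy -0.0010 dz 0.0009 spin -0.01
(2121, array([ 597.1616, -232.7076]), array([42.4196, 25.1927]), 82.97061920166016, np.float64(0.09483986665564251))
handle in cheek frame -0.005509304725522816 0.0013143745691006938
(2979, array([ 553.8215, -229.5633]), array([40.887 , 53.8208]), 83.15599060058594, np.float64(0.05090719844707592))
red -0.048938128231314694 -0.00016459012494797554
```

View pics/wrist3.png

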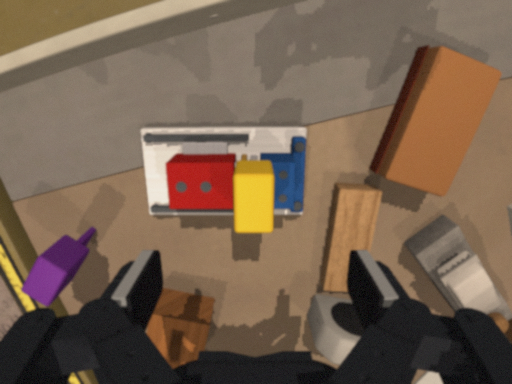

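The feeler is seated, with the handle at (253,197) and its top at z≈94 mm. Next I close the gripper, spin 90°, and go behind the guide.

>>> send_rows:
  deltas: "0 -0.025 0 8.5; 0 -0.05 0 17; 0 -0.075 0 25.5; 0 -0.1 0 34; 0 -0.1 0 42.5"
  claw: 0

```text
t: 11.15
eef_pos: [0.4932, -0.2239, 0.1637]
tool_rot: [-0.002, 0.937, 0.35, -0.003]
contact_force: [0.6, -0.0, -0.1]
gripper_width: 0.141
grasp_force: 0.0
```

>>> send_rows:
  deltas: "0 0 0.01 8.5; 0 0 0.02 17; 0 0 0.03 25.5; 0 0 0.04 34; 0 0 0.05 42.5"

```text
t: 11.65
eef_pos: [0.4966, -0.2237, 0.1137]
tool_rot: [-0.0, 1.0, -0.013, -0.002]
contact_force: [-0.2, 0.5, 0.7]
gripper_width: 0.001
grasp_force: 0.0
```

>>> send_rows:
  deltas: "0 0 0 5; 0 0 0 5; 0 0 0 5"

```text
t: 11.95
eef_pos: [0.4973, -0.2238, 0.1149]
tool_rot: [-0.0, 0.999, -0.052, -0.001]
contact_force: [0.8, -0.3, 0.4]
gripper_width: -0.002
grasp_force: 0.0
```

```bash
python3 - <<'E'
from prof import *
to(.4981,-.2234,.033,-96.1); print(bot.get_obs()['gripper_width'])
E
```

```text
t 11.95 pos [ 0.4973 -0.2238  0.1149] tooly yaw -95.96 F [ 0.8072 -0.3118  0.4475] -> dx 0.0008 dy -0.0005 dz 0.0819 spin 0.14
-0.0015413782684985102
```

>>> send_rows:
  deltas: "0 0 0.03 0; 0 0 0.06 0; 0 0 0.075 0; 0 0 0.082 0; 0 0 0.082 0"

```text
t: 12.45
eef_pos: [0.4974, -0.2239, 0.033]
tool_rot: [-0.0, 0.999, -0.053, -0.001]
contact_force: [0.2, 0.2, 0.5]
gripper_width: -0.006
grasp_force: 0.0
```

>>> send_rows:
  deltas: "0.003 0 0 0; 0.006 0 0 0; 0.009 0 0 0; 0.011 0 0 0; 0.011 0 0 0"

```text
t: 12.95
eef_pos: [0.5096, -0.2252, 0.0342]
tool_rot: [0.0, 0.999, -0.053, 0.0]
contact_force: [0.4, 0.5, 0.8]
gripper_width: 0.002
grasp_force: 0.0
```

>>> send_rows:
  deltas: "0.001 0 0 0; 0.002 0 0 0; 0.003 0 0 0; 0.004 0 0 0; 0.004 0 0 0"

```text
t: 13.45
eef_pos: [0.513, -0.2256, 0.0338]
tool_rot: [0.0, 0.999, -0.053, 0.0]
contact_force: [-0.9, -0.7, 0.8]
gripper_width: 0.001
grasp_force: 0.0
```

```bash
cat > st.py <<'E'
from prof import *
o=bot.get_obs();t=np.radians(-6.1);X=np.array([np.cos(t),np.sin(t)]);Y=np.array([-X[1],X[0]])
d=o['eef_pos'][:2]-np.array([.6025,-.2346]);F=o['contact_force']
print('t',o['t'],'cheek x %.4f y %.4f z %.4f Fx %.2f Fy %.2f Fz %.2f'%(d@X,d@Y,o['eef_pos'][2],F[:2]@X,F[:2]@Y,F[2]),'yaw',yaw(o))
E
python3 st.py
```

```text
t 13.45 cheek x -0.0899 y -0.0006 z 0.0338 Fx -0.85 Fy -0.82 Fz 0.84 yaw -96.10510912579515
```

>>> send_rows:
  deltas: "0.0007 0 0 0; 0.0014 0 0 0; 0.002 0 0 0; 0.002 0 0 0"

```text
t: 13.85
eef_pos: [0.515, -0.2258, 0.0338]
tool_rot: [0.0, 0.999, -0.053, 0.0]
contact_force: [0.5, -0.2, -0.1]
gripper_width: -0.0
grasp_force: 0.0
```

>>> send_rows:
  deltas: "0.0005 0 0 0; 0.001 0 0 0; 0.0015 0 0 0; 0.0015 0 0 0"

```text
t: 14.25
eef_pos: [0.516, -0.226, 0.0337]
tool_rot: [-0.0, 0.999, -0.053, -0.0]
contact_force: [-1.9, 0.2, 1.4]
gripper_width: 0.0
grasp_force: 0.6
```

```bash
python3 st.py
```

```text
t 14.25 cheek x -0.0869 y -0.0006 z 0.0337 Fx -1.95 Fy -0.01 Fz 1.44 yaw -96.11241490270473
```

>>> send_rows:
  deltas: "0.0005 0 0 0; 0.001 0 0 0; 0.0015 0 0 0"

```text
t: 14.55
eef_pos: [0.516, -0.2259, 0.0335]
tool_rot: [-0.0, 0.999, -0.053, -0.002]
contact_force: [-7.0, 1.0, 3.7]
gripper_width: 0.004
grasp_force: 3.5
```

>>> send_rows:
  deltas: "0.0005 0 0 0; 0.001 0 0 0; 0.001 0 0 0"

```text
t: 14.85
eef_pos: [0.516, -0.226, 0.0333]
tool_rot: [-0.0, 0.999, -0.054, -0.003]
contact_force: [-8.6, 1.8, 6.0]
gripper_width: -0.002
grasp_force: 4.2
```

```bash
python3 st.py
```

```text
t 14.85 cheek x -0.0869 y -0.0006 z 0.0333 Fx -8.75 Fy 0.89 Fz 5.96 yaw -96.14046335006502
```

>>> send_rows:
  deltas: "0.0005 0 0 0; 0.001 0 0 0; 0.001 0 0 0"

```text
t: 15.15
eef_pos: [0.5168, -0.2261, 0.0333]
tool_rot: [-0.0, 0.999, -0.054, -0.003]
contact_force: [-8.6, 1.6, 6.9]
gripper_width: 0.0
grasp_force: 4.5
```

>>> send_rows:
  deltas: "0.0005 0 0 0; 0.001 0 0 0; 0.001 0 0 0"

```text
t: 15.45
eef_pos: [0.5177, -0.2262, 0.0332]
tool_rot: [-0.0, 0.999, -0.054, -0.003]
contact_force: [-8.4, 1.3, 6.2]
gripper_width: 0.005
grasp_force: 4.6
```

```bash
python3 st.py
```

```text
t 15.45 cheek x -0.0852 y -0.0006 z 0.0332 Fx -8.50 Fy 0.39 Fz 6.20 yaw -96.14296965083358
```

>>> send_rows:
  deltas: "0.0005 0 0 0; 0.001 0 0 0; 0.001 0 0 0"

```text
t: 15.75
eef_pos: [0.5187, -0.2263, 0.0332]
tool_rot: [-0.0, 0.999, -0.054, -0.003]
contact_force: [-9.2, 3.1, 6.2]
gripper_width: -0.004
grasp_force: 4.5
```

>>> send_rows:
  deltas: "0.0005 0 0 0; 0.001 0 0 0; 0.001 0 0 0"

```text
t: 16.05
eef_pos: [0.5197, -0.2264, 0.0332]
tool_rot: [-0.0, 0.999, -0.054, -0.003]
contact_force: [-9.4, 1.5, 7.0]
gripper_width: -0.002
grasp_force: 4.6
```

>>> send_rows:
  deltas: "0.0005 0 0 0; 0.001 0 0 0; 0.001 0 0 0"

```text
t: 16.35
eef_pos: [0.5206, -0.2265, 0.0332]
tool_rot: [-0.0, 0.999, -0.054, -0.003]
contact_force: [-9.6, 2.0, 6.5]
gripper_width: -0.0
grasp_force: 4.6
```

```bash
python3 st.py
```

```text
t 16.35 cheek x -0.0823 y -0.0006 z 0.0332 Fx -9.73 Fy 0.97 Fz 6.53 yaw -96.14258627854718
```

>>> send_rows:
  deltas: "0.0005 0 0 0; 0.001 0 0 0; 0.001 0 0 0"

```text
t: 16.65
eef_pos: [0.5216, -0.2266, 0.0332]
tool_rot: [-0.0, 0.999, -0.054, -0.003]
contact_force: [-9.9, 1.2, 6.6]
gripper_width: 0.002
grasp_force: 4.7
```

>>> send_rows:
  deltas: "0.0005 0 0 0; 0.0005 0 0 0"

```text
t: 16.85
eef_pos: [0.5217, -0.2266, 0.0332]
tool_rot: [-0.0, 0.999, -0.054, -0.003]
contact_force: [-9.8, 2.0, 7.2]
gripper_width: -0.001
grasp_force: 5.2
```

>>> send_rows:
  deltas: "0.0005 0 0 0; 0.0005 0 0 0"

```text
t: 17.05
eef_pos: [0.5218, -0.2266, 0.0331]
tool_rot: [-0.001, 0.999, -0.054, -0.004]
contact_force: [-10.2, 2.8, 7.9]
gripper_width: 0.0
grasp_force: 5.6
```

```bash
python3 st.py
```

```text
t 17.05 cheek x -0.0811 y -0.0006 z 0.0331 Fx -10.47 Fy 1.67 Fz 7.87 yaw -96.15308405085142
```

>>> send_rows:
  deltas: "0.0005 0 0 0; 0.001 0 0 0; 0.001 0 0 0"

```text
t: 17.35
eef_pos: [0.5219, -0.2267, 0.0329]
tool_rot: [-0.001, 0.999, -0.054, -0.005]
contact_force: [-12.0, 2.0, 9.4]
gripper_width: -0.003
grasp_force: 6.6
```

>>> send_rows:
  deltas: "0.0005 0 0 0; 0.0005 0 0 0; 0.0005 0 0 0"

```text
t: 17.65
eef_pos: [0.522, -0.2267, 0.0329]
tool_rot: [-0.001, 0.999, -0.054, -0.005]
contact_force: [-15.1, 1.5, 10.4]
gripper_width: 0.001
grasp_force: 7.1
```

```bash
for i in 1; do python3 st.py; done
```

```text
t 17.65 cheek x -0.0809 y -0.0007 z 0.0329 Fx -15.13 Fy -0.10 Fz 10.36 yaw -96.16960689979511
```

>>> send_rows:
  deltas: "0.0004 0 0 0; 0.0004 0 0 0; 0.0004 0 0 0"

```text
t: 17.95
eef_pos: [0.5221, -0.2267, 0.0329]
tool_rot: [-0.001, 0.999, -0.054, -0.005]
contact_force: [-14.2, 2.8, 10.6]
gripper_width: 0.004
grasp_force: 7.5
```

>>> send_rows:
  deltas: "-0.002 0 0 0; -0.005 0 0 0; -0.01 0 0 0; -0.02 0 0 0; -0.025 0 0 0"

```text
t: 18.45
eef_pos: [0.502, -0.2245, 0.0338]
tool_rot: [0.0, 0.999, -0.053, -0.0]
contact_force: [0.6, -0.3, 0.1]
gripper_width: -0.002
grasp_force: 0.0
```

>>> send_rows:
  deltas: "0 0 -0.04 0; 0 0 -0.08 0; 0 0 -0.12 0; 0 0 -0.13 -8.5; 0 0 -0.13 -17"

```text
t: 18.95
eef_pos: [0.5043, -0.2251, 0.1667]
tool_rot: [0.001, 0.995, 0.098, 0.003]
contact_force: [0.9, -0.5, -0.5]
gripper_width: -0.001
grasp_force: 0.0
```

>>> send_rows:
  deltas: "0 0 0 -8.5; 0 0 0 -17; 0 0 0 -25.5; 0 0 0 -34; 0 0 0 -42.5"
  claw: 1

```text
t: 19.45
eef_pos: [0.5026, -0.2246, 0.1639]
tool_rot: [0.0, 0.892, 0.452, 0.0]
contact_force: [0.4, 0.4, 0.6]
gripper_width: 0.851
grasp_force: 0.0
```

>>> send_rows:
  deltas: "0 0 0 -8.5; 0 0 0 -17; 0 0 0 -25.5; 0 0 0 -30.5; 0 0 0 -30.5"

```text
t: 19.95
eef_pos: [0.5025, -0.2247, 0.1638]
tool_rot: [0.0, 0.744, 0.669, 0.0]
contact_force: [-0.1, 0.3, 0.7]
gripper_width: 1.003
grasp_force: 0.0
```

```bash
python3 - <<'E'
from prof import *
to(.597,-.2347,.163,-6.1)
p=bot.read_camera('wrist')
t=np.radians(-6.1);X=np.array([np.cos(t),np.sin(t)]);Y=np.array([-X[1],X[0]]);f=np.array([.6025,-.2346])
for c,z in (('yellow',(.085,.11)),('red',(.042,.06)),('blue',(.042,.06))):
    try: r=top(p,c,(.45,.70,-.30,-.17),z);d=r[1]/1e3-f;print(c,r,d@X,d@Y)
    except Exception as e: print(c,'none')
E
```

```text
t 19.95 pos [ 0.5025 -0.2247  0.1638] tooly yaw -6.08 F [-0.0907  0.2946  0.7495] -> dx 0.0000 dy 0.0950 dz 0.0008 spin 0.02
yellow (2151, array([ 598.5397, -232.408 ]), array([42.121 , 27.1459]), 84.68064880371094, np.float64(0.09469360126465526)) -0.004170830650423362 0.0017587132083510977
red (3100, array([ 559.3181, -229.853 ]), array([40.1078, 54.0914]), 84.3606185913086, np.float64(0.05082764387527945)) -0.04344187985219522 0.00013140566286060074
blue (66, array([ 625.1862, -218.8731]), array([ 4.7893, 10.4441]), 81.64554595947266, np.float64(0.05003336215350955)) 0.020886564043582117 0.018048575463932636
```

>>> send_rows:
  deltas: "0 0.03 0 0; 0 0.06 0 0; 0.0005 0.085 0 0; 0.0005 0.097 0 0; 0.0005 0.097 0 0"

```text
t: 20.5
eef_pos: [0.6003, -0.234, 0.1635]
tool_rot: [0.0, 0.744, 0.668, 0.0]
contact_force: [-0.0, 0.2, -0.1]
gripper_width: 0.995
grasp_force: 0.0
```

>>> send_rows:
  deltas: "0 0 0.02 0; 0 0 0.05 0; 0 0 0.075 0; 0 0 0.09 0; 0 0 0.096 0"

```text
t: 21.0
eef_pos: [0.5975, -0.2343, 0.0664]
tool_rot: [-0.001, 0.744, 0.668, -0.001]
contact_force: [-0.6, 1.1, 0.1]
gripper_width: 1.003
grasp_force: 0.0
```

>>> send_rows:
  deltas: "0 0 0 0; 0 0 0 0; 0 0 0 0"

```text
t: 21.3
eef_pos: [0.6002, -0.2347, 0.0692]
tool_rot: [0.001, 0.744, 0.668, 0.001]
contact_force: [-0.7, -0.5, 0.1]
gripper_width: 1.002
grasp_force: 0.0
```

```bash
python3 - <<'E'
from prof import *
to(.599,-.2345,.0665,-6.1)
E
```

```text
t 21.3 pos [ 0.6002 -0.2347  0.0692] tooly yaw -6.12 F [-0.7135 -0.5007  0.1008] -> dx 0.0000 dy -0.0012 dz 0.0027 spin -0.02
```

>>> send_rows:
  deltas: "0 0 0 0; 0 0 0 0; 0 0 0 0; 0 0 0 0; 0 0 0 0"

```text
t: 21.8
eef_pos: [0.5993, -0.2343, 0.0678]
tool_rot: [0.0, 0.744, 0.668, 0.0]
contact_force: [0.5, 0.4, 0.2]
gripper_width: 1.001
grasp_force: 0.0
```

```bash
python3 - <<'E'
from prof import *
to(.599,-.2345,.0665,-6.1)
E
```

```text
t 21.8 pos [ 0.5993 -0.2343  0.0678] tooly yaw -6.11 F [0.5041 0.3579 0.1687] -> dx -0.0002 dy -0.0003 dz 0.0013 spin -0.01
```

>>> send_rows:
  deltas: "0 0 0.001 0; 0 0 0.001 0; 0 0 0.001 0; 0 0 0.001 0; 0 0 0.001 0"
  claw: 0
  force: 30

```text
t: 22.3
eef_pos: [0.5998, -0.2344, 0.0669]
tool_rot: [0.0, 0.744, 0.668, 0.0]
contact_force: [0.8, -0.3, -0.2]
gripper_width: 0.324
grasp_force: 33.4
```

>>> send_rows:
  deltas: "0 0 0 0; 0 0 0 0; 0 0 0 0"

```text
t: 22.6
eef_pos: [0.5997, -0.2344, 0.067]
tool_rot: [0.0, 0.744, 0.668, 0.0]
contact_force: [1.7, -1.1, -0.5]
gripper_width: 0.321
grasp_force: 33.4
```

```bash
python3 st.py
```

```text
t 22.6 cheek x -0.0028 y -0.0001 z 0.0670 Fx 1.84 Fy -0.86 Fz -0.46 yaw -6.101371865397368
```

>>> send_rows:
  deltas: "0 0 -0.003 0; 0 0 -0.006 0; 0 0 -0.009 0; 0 0 -0.012 0; 0 0 -0.015 0"

```text
t: 23.1
eef_pos: [0.5997, -0.2343, 0.0822]
tool_rot: [0.0, 0.744, 0.668, 0.0]
contact_force: [4.6, -0.6, -4.1]
gripper_width: 0.321
grasp_force: 32.9
```

>>> send_rows:
  deltas: "0 0 -0.003 0; 0 0 -0.006 0; 0 0 -0.009 0; 0 0 -0.012 0; 0 0 -0.014 0"

```text
t: 23.6
eef_pos: [0.5996, -0.2344, 0.0963]
tool_rot: [0.0, 0.744, 0.668, 0.0]
contact_force: [4.3, -0.8, -4.0]
gripper_width: 0.326
grasp_force: 33.0
```

>>> send_rows:
  deltas: "0 0 -0.01 0; 0 0 -0.02 0; 0 0 -0.03 0; 0 0 -0.043 0; 0 0 -0.043 0"

```text
t: 24.1
eef_pos: [0.6001, -0.2347, 0.1411]
tool_rot: [0.001, 0.744, 0.668, 0.001]
contact_force: [0.4, 0.1, -1.2]
gripper_width: 0.319
grasp_force: 33.4
```

>>> send_rows:
  deltas: "0 0 0 0; 0 0 0 0; 0 0 0 0"

```text
t: 24.4
eef_pos: [0.5988, -0.2343, 0.1382]
tool_rot: [-0.001, 0.744, 0.668, -0.0]
contact_force: [-0.4, 0.6, -1.2]
gripper_width: 0.325
grasp_force: 33.4
```

```bash
python3 - <<'E'
from prof import *
to(.4977,-.3989,.14,-19.2)
p=bot.read_camera('wrist')
t=np.radians(-6.1);X=np.array([np.cos(t),np.sin(t)]);Y=np.array([-X[1],X[0]]);f=np.array([.6025,-.2346])
for c,z in (('yellow',(.155,.18)),('red',(.042,.06))):
    try: r=top(p,c,(.45,.70,-.30,-.17),z);d=r[1]/1e3-f;print(c,r,d@X,d@Y)
    except Exception as e: print(c,'none')
E
```

```text
t 24.4 pos [ 0.5988 -0.2343  0.1382] tooly yaw -6.11 F [-0.3979  0.6108 -1.1972] -> dx -0.1745 dy -0.0831 dz -0.0018 spin 13.09
yellow (3656, array([ 598.6243, -232.4472]), array([43.3468, 28.1726]), 84.22338104248047, np.float64(0.16594682252767415)) -0.004082555856336853 0.001728785400501792
red (3510, array([ 559.9432, -230.0033]), array([40.234 , 54.5997]), 83.32972717285156, np.float64(0.05082382241644211)) -0.04280432910955348 4.8415953398306486e-05
```

>>> send_rows:
  deltas: "-0.035 -0.017 0 3; -0.075 -0.036 0 6; -0.115 -0.056 0 9; -0.15 -0.072 0 12; -0.1743 -0.0837 0 13.1"

```text
t: 24.95
eef_pos: [0.495, -0.4019, 0.1384]
tool_rot: [-0.0, 0.817, 0.577, -0.001]
contact_force: [0.7, -0.5, -1.0]
gripper_width: 0.324
grasp_force: 33.4
```

>>> send_rows:
  deltas: "0 0 0 0; 0 0 0 0; 0 0 0 0; 0 0 0 0; 0 0 0 0"

```text
t: 25.45
eef_pos: [0.4984, -0.3976, 0.1388]
tool_rot: [-0.0, 0.815, 0.58, 0.0]
contact_force: [-0.3, 0.3, -0.8]
gripper_width: 0.321
grasp_force: 33.4
```

>>> send_rows:
  deltas: "0 0 0 0; 0 0 0 0; 0 0 0 0; 0 0 0 0; 0 0 0 0"

```text
t: 25.95
eef_pos: [0.4975, -0.3988, 0.1388]
tool_rot: [0.0, 0.815, 0.579, -0.0]
contact_force: [-0.2, -0.4, -0.8]
gripper_width: 0.324
grasp_force: 33.4
```

```bash
python3 - <<'E'
from prof import *
to(.4977,-.3989,.108,-19.2)
p=bot.read_camera('wrist');save(p,'wrist4.png')
r=top(p,'yellow',(.44,.56,-.46,-.34),(.155,.18));print(r)
for q in ['slot_mouth','stand']:
    for s in bot.landmark_of(p,q)[:2]: print(q,np.array(s['xyz']),s['confidence'])
E
```

```text
t 25.95 pos [ 0.4975 -0.3988  0.1388] tooly yaw -19.21 F [-0.157  -0.3938 -0.8235] -> dx -0.0000 dy 0.0002 dz 0.0308 spin -0.01
(4261, array([ 497.57  , -397.0958]), array([43.3655, 28.0528]), 70.75212097167969, np.float64(0.16664313545168669))
slot_mouth [ 0.5013 -0.3952  0.0421] 0.94
stand [ 0.4989 -0.4005  0.0034] 0.9
```

View pics/wrist4.png

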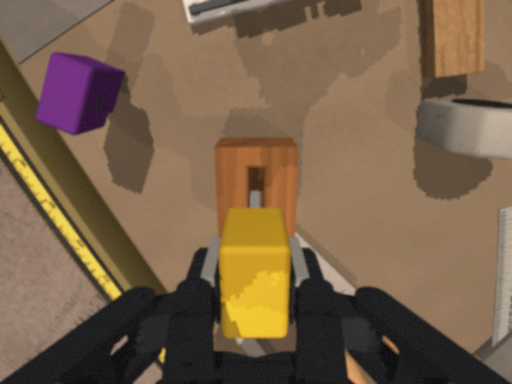

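The blade (256,198) lines up with the slot (257,178). I'm lowering it in.

>>> send_rows:
  deltas: "0 0.0006 0.015 0; 0 0.0006 0.03 0; 0 0.0006 0.037 0; 0 0.0006 0.043 0; 0 0.0006 0.049 0"

```text
t: 26.6
eef_pos: [0.4981, -0.3988, 0.089]
tool_rot: [-0.0, 0.815, 0.579, -0.0]
contact_force: [-0.4, 0.1, -1.3]
gripper_width: 0.321
grasp_force: 33.4
```

>>> send_rows:
  deltas: "0 0 0.006 0; 0 0 0.012 0; 0 0 0.018 0; 0 0 0.024 0; 0 0 0.026 0"

```text
t: 27.1
eef_pos: [0.4978, -0.3987, 0.063]
tool_rot: [-0.0, 0.815, 0.579, -0.0]
contact_force: [-0.1, 0.3, -1.3]
gripper_width: 0.326
grasp_force: 33.4
```

>>> send_rows:
  deltas: "0 0 0.001 0; 0 0 0.002 0; 0 0 0.003 0; 0 0 0.0035 0; 0 0 0.0035 0"

```text
t: 27.6
eef_pos: [0.4984, -0.3991, 0.061]
tool_rot: [0.0, 0.815, 0.579, 0.0]
contact_force: [-0.7, 0.3, 5.1]
gripper_width: 0.325
grasp_force: 33.9
```

>>> send_rows:
  deltas: "0 0 0 0; 0 0 0 0; 0 0 0 0; 0 0 0 0; 0 0 0 0"
  claw: 1

```text
t: 28.1
eef_pos: [0.4981, -0.399, 0.0602]
tool_rot: [-0.0, 0.815, 0.579, -0.0]
contact_force: [0.4, -0.5, -0.3]
gripper_width: 1.003
grasp_force: 0.0
```

>>> send_rows:
  deltas: "0 0 -0.02 0; 0 0 -0.06 0; 0 0 -0.1 0; 0 0 -0.12 0; 0 0 -0.12 0"

```text
t: 28.6
eef_pos: [0.5001, -0.4002, 0.1843]
tool_rot: [0.003, 0.815, 0.579, 0.001]
contact_force: [-0.2, 0.4, -0.3]
gripper_width: 0.999
grasp_force: 0.0
```

>>> send_rows:
  deltas: "0 0 0 0; 0 0 0 0; 0 0 0 0; 0 0 0 0; 0 0 0 0"

```text
t: 29.1
eef_pos: [0.4979, -0.3988, 0.1796]
tool_rot: [-0.001, 0.815, 0.579, -0.0]
contact_force: [-0.1, 0.9, 0.4]
gripper_width: 1.005
grasp_force: 0.0
```

```bash
python3 - <<'E'
from prof import *
print(bot.get_obs()['eef_pos'])
p=bot.read_camera('wrist')
print(top(p,'yellow',(.44,.56,-.46,-.34),(.06,.12)))
p=bot.read_camera('top')
print(top(p,'yellow',(.44,.56,-.46,-.34),(.078,.12)),top(p,'red',(.45,.70,-.30,-.17),(.042,.06)))
E
```

```text
[ 0.4979 -0.3988  0.1796]
(1901, array([ 498.1845, -397.8036]), array([42.5434, 25.6673]), 70.16387176513672, np.float64(0.08886094990451918))
None (423, array([ 559.4545, -231.3473]), array([39.8388, 55.137 ]), 83.87975311279297, np.float64(0.049180246880432765))
```

The feeler is fully down in the stand: its handle top is at 88.9 mm, the same height as at the start. The guide is where it nipped the blade, so I'm handing in.

```bash
python3 -c "
from station import bot
print(bot.hand_in())"
```

```text
the job is handed in; nothing more can be done
None
```

I set the guide to the feeler at an estimated 6 N nip, drew the feeler out with about 4 N of drag, put it back fully down in its stand, and handed the job in at about 29 s; no verdict was returned.

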